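# Seat the keyed bearing cap in the gearbox cover

## Task

Take the bearing cap that has two opposite ears and set it upright in the round bore of the gearbox cover with its ears resting on the top face, well away from the notches. Then turn it in the bore until the ears drop fully home into the two notches, and let go. Leave the other two caps where they stand.

Things in the scene. Friction and masses are not known exactly. Their poses are not given: they have to be found in the camera images.
- cap2_grip (a point): Loose steel bearing cap with TWO opposite ears, 0.25 to 0.5 kg, upright on the bench. Point: on its axis, mid grip rib, 52 mm above the underside; z up, y along ears and rib; a half turn looks the same. Heights: spigot 60 mm dia (foot tapered to 48); ears 20 mm wide, out to 60 mm from the axis, at 12-24 mm; round body to 26 mm; rib 16 mm thick (x), 56 long (y), to 72 mm.
- bore (a point): Bore mouth centre on the top face of the fixed aluminium gearbox cover (180x200 mm, 80 high); z up, y along the notches. Round bore 80 mm dia, 44 deep; two opposite notches 50 mm wide reach 72 mm out along +y and -y, floor 14 mm below the face. Two-eared cap's point is 40 mm above this with ears on the face, 26 mm fully home. Ears drop in within about 10 degrees of the notches.
- cap0_grip (a point): Bystander: a like cap with NO ears, only the round body and the rib. Point on its axis 52 mm above its underside, axes as for the other. Not to be moved.
- cap3_grip (a point): Bystander: a like cap with THREE ears, evenly spread. Point on its axis 52 mm above its underside, y along the rib. Not to be moved.
There are look-alikes about, which are no part of the job. What is shaped like the part that bears cap2_grip but orange or turquoise is not meant.

How it is judged (in metres and radians):
On the way, in this order (a step that is already met when the one before it is completed fails the run):
1. the two-eared cap stands upright in the bore's mouth with its ears on the top face, at least 17 degrees off the notches (horizontal distance between cap2_grip and bore below 0.018 m and z of cap2_grip in the frame of bore between 0.034 and 0.046 m and angle between cap2_grip's own z axis and vertical below 0.2 rad and angle between the y axis of cap2_grip and the y axis of bore, either way round above 0.3 rad), for 0.2 s.
2. turned in the bore, its ears have dropped into the notches (horizontal distance between cap2_grip and bore below 0.018 m and z of cap2_grip in the frame of bore below 0.031 m and angle between the y axis of cap2_grip and the y axis of bore, either way round below 0.4 rad), for 0.2 s.
At the end, for the whole second after the job is handed in: The two-eared cap sits upright (within 8 degrees) in the bore, within 18 mm of its centre, ears along the notches and dropped in, its grip point 20 to 31 mm above the top face; the other two caps are within 30 mm of where they stood (all of step 2 and z of cap2_grip in the frame of bore above 0.02 m and angle between cap2_grip's own z axis and vertical below 0.14 rad and distance of each of cap0_grip, cap3_grip from where it was at the start of the episode below 0.03 m); the robot touches nothing.
It fails at once if another cap is moved by more than 30 mm (distance of any of cap0_grip, cap3_grip from where it was at the start of the episode above 0.03 m).
It also fails if it takes over 46 s, if anything falls off the work surface, if the arm or the gripper's body presses on something with over 40 N, if the wrist force passes 120 N, or if a joint passes its speed limit or range.

## Robot

A 6-joint arm with a two-finger parallel gripper is mounted at the origin on the work surface. World frame = base frame: x ahead of the robot, y to its left, z up, the work surface at z = 0. Lengths are in mm, angles in rad, forces in N, time in s.
With the tool pointing down it reaches from about 275 to 750 mm from the base axis. Payload 10.2 kg.
Tool frame: the origin (TCP) lies between the finger pads; the fingertips stand 11 mm ahead of it and the grasp point (between the pads) lies 8 mm behind it (ctrl.nose_length is the distance from the TCP to the fingertips, in mm); x points along the fingers, y is the direction in which the jaws open and shut, and the axes are right-handed (so a half turn about x gives the same grasp; the last joint's range is limited). The gripper opens to 85 mm and grips with 20 to 120 N. Pads are 22 mm wide; open, the fingers measure 114 mm over their backs; the gripper's body (76 mm by 85 mm) begins 54 mm behind the grasp point. The pads swing forward as they close: fully open they stand 13 mm farther back than shut.
Start: joints at [-1.542, 0.313, 1.498, -0, 1.331, -0.223], TCP at [130.789, -508.454, 242.294] pointing down, gripper open.
Joint ranges: [-2.94, 2.94], [-0.97, 2.17], [0.19, 2.56], [-1.23, 4.37], [0.02, 3.11], [-2.88, 2.88]. Speed limits (rad/s): [2.39, 2.39, 3.01, 3.14, 3.14, 3.14].

## Interface

Orientations are given as a unit quaternion [w, x, y, z].
In Python, from rig import ctrl, capture, ticket gives the robot as it stands.
- The arm moves only by the tool step_arm, never from a script. Its argument "commands" is a list of rows, each a list of 2 entries, a list of its own where there are three numbers: the shift along the world's x, y, z normalised to -1 to 1, where 1 is 0.04 m, then the turn about the world's z normalised to -1 to 1, where 1 is 180 degrees. A call has 1 to 5 rows; each row shifts and turns the commanded pose from where the row before left it; what a row does not reach is not made up. A row lasts 1/10 s, in which the tool goes at most 50 mm and 8.59 degrees, less where a joint would pass 70% of its speed; a pose out of reach is approached as far as the arm can. A call with a number of a shift or a turn outside -1 to 1 is refused whole. A call with a gripper value outside its range is refused whole. "gripper" is the closure, from -1 (fully open) to 1 (shut), so that 0 is half open, set as the call begins (left out, the last holds). The fingers move at their own pace and stop on an object; "force" is the grip in N (left out, the last holds). Time passes only in rows, so rows that do not move let the fingers close. It gives the time, the measured TCP pose, the force and the opening at its end, in the units of the state.
- ctrl.sense(): the state, without advancing time (a new reading comes with each control period).
- capture(name): name is "side" or "top" or "wrist"; returns a dict with "image" (480x640x3 uint8, blue, green, red), "fov_y" (degrees; the focal length in pixels is half the picture's height over the tangent of half this angle, whatever the lens; pixels are square), "cx", "cy" (the principal point, pixels), "origin" and "orientation" of the camera in the world. Camera axes: x right, y down, z forward; pixel columns grow to the right and rows downward; lengths in mm; the calibration is good to about 2 mm. A picture is of the moment at which its call begins. There is no depth.
- ticket.finish_job(): hands the job in, once; it reports no verdict.
The state is a dict: "time_s": time; "joints": joint angles; "dq": joint speeds; "tau": joint torques, N m; "eef_pos": TCP position; "ee_rot": TCP orientation; "force": force on the tool from outside, world axes, zero at the start; "wrist_torque": the same for the moment, N m; "grip_width": opening from 0.0 (shut) to 1.0 (fully open).
Only numpy, scipy, OpenCV 4.12 (cv2) and the standard library are available. Lean on these libraries where they do the work, as an engineer would, in place of code of your own. Each camera call takes 0.05 s, during which the arm holds its last target.

## Working session

There is one attempt and no reset: what is moved stays moved. The work goes in short steps, Python scripts to look and compute and a tool call to move; the robot and the scene stay as the last step left them, time stands still between calls to the robot, and variables do not carry over. Pictures are saved under pics/ and viewed, and the job is handed in when it is done.

Besides the shell and the picture viewer there is one more tool, called after "Call:" as name(argument=value, ...) on one line, values as JSON. step_arm: Moves the arm, as the interface text tells. Its arguments: {"type":"object","properties":{"commands":{"type":"array","items":{"type":"array"}},"gripper":{"type":"number"},"force":{"type":"number"}},"required":["commands"]}

```bash
mkdir -p pics; ls
cat > h.py <<'E'
import numpy as np,cv2
from scipy.spatial.transform import Rotation as R
def rot(q): return R.from_quat([q[1],q[2],q[3],q[0]]).as_matrix()
def K(c):
    f=240/np.tan(np.radians(c['fov_y']/2)); return f
def onplane(c,u,v,z):
    f=K(c); d=rot(c['orientation'])@np.array([(u-c['cx'])/f,(v-c['cy'])/f,1]); o=np.array(c['origin'])
    return o+d*(z-o[2])/d[2]
def proj(c,p):
    f=K(c); q=rot(c['orientation']).T@(np.array(p,float)-np.array(c['origin'])); return q[0]/q[2]*f+c['cx'],q[1]/q[2]*f+c['cy']
E
python3 - <<'E'
from rig import ctrl,capture
import cv2,pickle
for n in ['side','top','wrist']:
    c=capture(n); cv2.imwrite(f'pics/a_{n}.png',c['image']); pickle.dump(c,open(f'a_{n}.pkl','wb')); print(n,{k:v for k,v in c.items() if k!='image'})
print(ctrl.sense())
E
```

```text
pics
side {'fov_y': 44.8361911626809, 'cx': 315.830484792122, 'cy': 246.9740035958506, 'origin': array([-22.46485699, 564.96641826, 915.15800783]), 'orientation': array([ 0.12721605, -0.31545546,  0.87264899, -0.35041071])}
top {'fov_y': 45.3821534009168, 'cx': 317.702391479082, 'cy': 241.35992709335656, 'origin': array([ 419.55138608,  -31.85663904, 1177.46633657]), 'orientation': array([-0.02762491,  0.7070636 , -0.70616683,  0.02502669])}
wrist {'fov_y': 69.8140309148578, 'cx': 319.224428182598, 'cy': 245.5702285706145, 'origin': array([ 209.8124138 , -488.04242125,  372.93671667]), 'orientation': array([ 0.12470704,  0.78061139, -0.6045581 , -0.09799754])}
{'time_s': 0.15, 'joints': array([-1.54235797e+00,  3.13338315e-01,  1.49824688e+00,  8.95588625e-07,
        1.33100282e+00, -2.23426750e-01]), 'dq': array([-0.00074724, -0.00193208, -0.00216321, -0.00154489,  0.00074503,
       -0.00110101]), 'tau': array([ 1.07560249e-03, -4.12365925e+01, -2.59797049e+01, -1.60091076e-04,
        3.28432128e-03, -1.04648041e-05]), 'eef_pos': array([ 130.80522396, -508.25969836,  241.86382207]), 'ee_rot': array([ 0.08846228,  0.70154167,  0.08916271, -0.70147254]), 'force': array([ 0.34295061, -0.19267779,  0.30836711]), 'wrist_torque': array([-0.04010144,  0.0109903 , -0.0313278 ]), 'grip_width': 1.0050498632246292}
```

View pics/a_top.png

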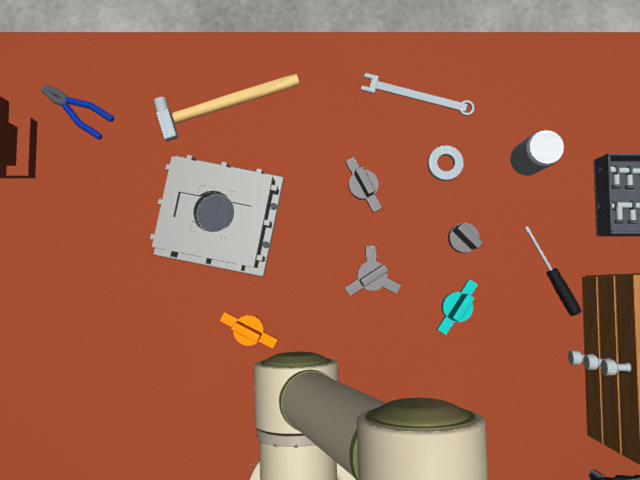

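View pics/a_side.png

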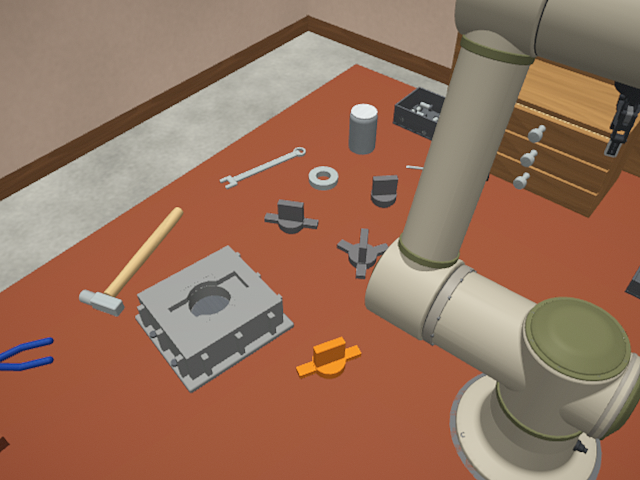

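View pics/a_wrist.png

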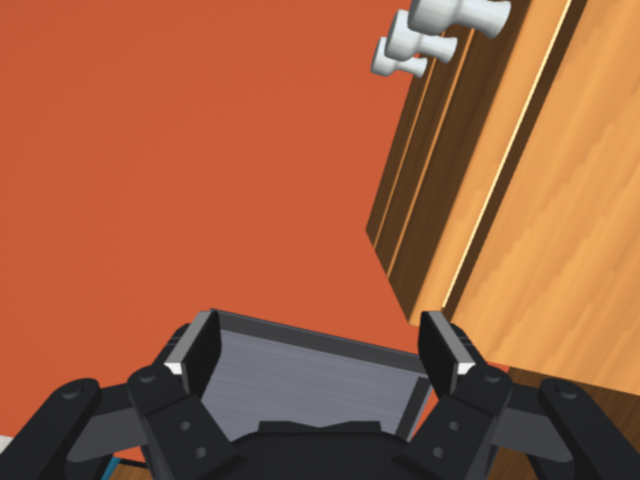

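The top view shows the grey two-eared cap at about (363,185), the cover bore at (214,212), the three-eared cap at (372,275) and the earless one at (465,238). I'll zoom in on the first two.

Run:
```python
import pickle,cv2,numpy as np
c=pickle.load(open('a_top.pkl','rb'))['image']
a=cv2.resize(c[145:285,145:290],None,fx=4,fy=4,interpolation=cv2.INTER_CUBIC)
cv2.imwrite('pics/z1.png',a)
b=cv2.resize(c[150:220,335:395],None,fx=8,fy=8,interpolation=cv2.INTER_CUBIC)
cv2.imwrite('pics/z2.png',b)
s=pickle.load(open('a_side.pkl','rb'))['image']
cv2.imwrite('pics/z3.png',cv2.resize(s[235:355,130:300],None,fx=4,fy=4,interpolation=cv2.INTER_CUBIC))
```

```text
(no output)
```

View pics/z1.png

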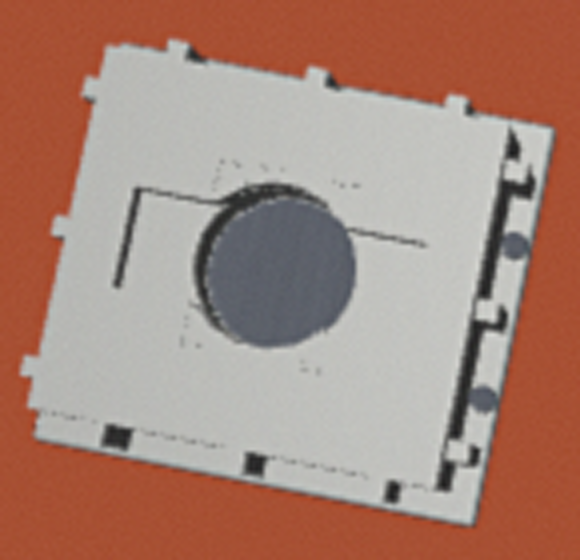

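View pics/z2.png

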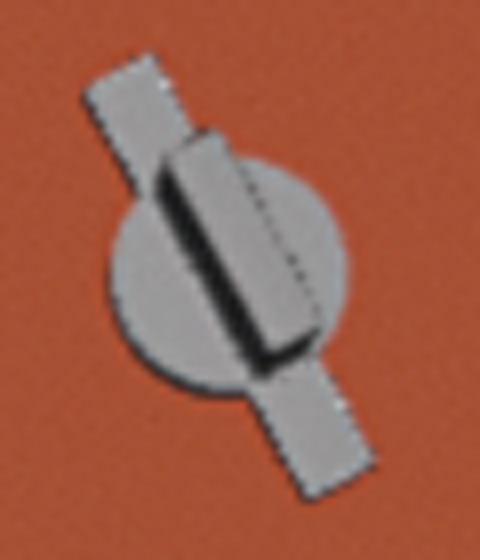

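View pics/z3.png

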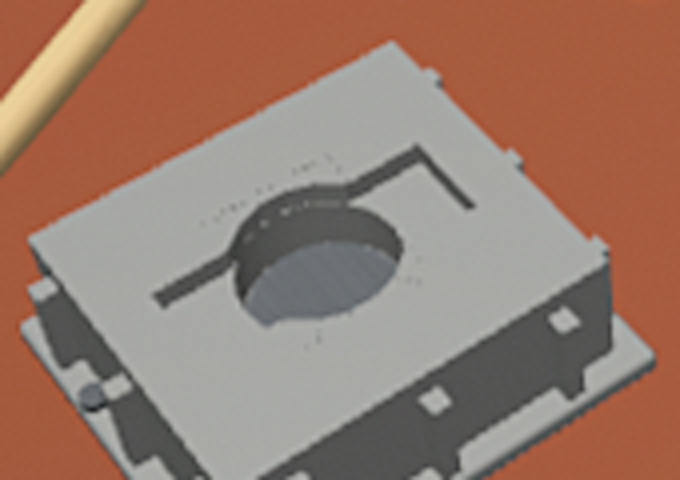

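Run:
```python
import pickle,numpy as np
from h import *
c=pickle.load(open('a_top.pkl','rb')); s=pickle.load(open('a_side.pkl','rb'))
Z1=lambda u,v,z: onplane(c,145+u/4-.4,145+v/4-.4,z)
Z2=lambda u,v,z: onplane(c,335+u/8-.45,150+v/8-.45,z)
print('bore',Z1(275.5,265,80)); 
a=Z1(137,188,80);b=Z1(428,245,80);e=Z1(118,288,80)
d=a-b; print('notch',a,b,e,np.linalg.norm(d),np.linalg.norm(a-e),np.degrees(np.arctan2(d[1],d[0])))
d2=Z1(108,45,80)-Z1(512,125,80);print(np.linalg.norm(d2),np.degrees(np.arctan2(d2[1],d2[0])))
p=[Z2(82,92,24),Z2(152,52,24),Z2(308,500,24),Z2(376,462,24)]
print('cap',np.mean(p,0)); d=(p[0]+p[1]-p[2]-p[3])/2;print(np.linalg.norm(d),np.degrees(np.arctan2(d[1],d[0])))
r=[Z2(165,155,72),Z2(212,132,72),Z2(318,330,72),Z2(268,355,72)]
print('rib',np.mean(r,0));d=(r[0]+r[1]-r[2]-r[3])/2;print(np.linalg.norm(d),np.degrees(np.arctan2(d[1],d[0])))
# side
S=lambda u,v,z: onplane(s,130+u/4-.4,235+v/4-.4,z)
print('side corner',S(416,150,80),S(475,206,80),S(158,300,80))
print('side rib proj', proj(s,[*np.mean(p,0)[:2],72]))
from rig import ctrl
st=ctrl.sense();M=rot(st['ee_rot']);print(M)
for n,u,v in [('cap0',465,238),('cap3',372,275),('orange',248,331)]: print(n,onplane(c,u,v,24))
```

```text
bore [560.14265487 173.08688572  80.        ]
notch [597.51285532 240.5691665   80.        ] [569.91196572  99.71456631  80.        ] [548.92626205 248.77890518  80.        ] 143.5333672022015 49.275316896433786 78.91319458254605
200.21085952255376 78.73345989523253
cap [ 622.41914812 -119.71876107   24.        ]
119.10109328621836 28.37272269128607
rib [ 622.08054473 -118.90644402   72.        ]
55.02334645673389 27.241936250307003
side corner [568.32111036 101.84380326  80.        ] [522.25784814 108.79031653  80.        ] [593.49450946 239.65460691  80.        ]
side rib proj (np.float64(289.54557170958446), np.float64(203.282256301747))
[[-2.74329141e-05  2.49210431e-01 -9.68449359e-01]
 [ 9.94980172e-04 -9.68448873e-01 -2.49210334e-01]
 [-9.99999505e-01 -9.70424475e-04 -2.21392062e-04]]
cap0 [ 512.73855659 -324.22814458   24.        ]
cap3 [ 438.08006863 -136.55512863   24.        ]
orange [326.32581051 111.09857112  24.        ]
```

Call:
step_arm(commands=[[[0.75, 0.6, 0], 0.015], [[0.75, 0.6, 0], 0.015], [[0.75, 0.6, 0], 0.015], [[0.75, 0.6, 0], 0.015], [[0.75, 0.6, 0], 0.015]], gripper=-1, force=60)

```text
time_s: 0.65
eef_pos: [281.8, -387.2, 242.2]
ee_rot: [-0.171, -0.686, -0.171, 0.686]
force: [0.3, -0.4, -1.1]
grip_width: 0.998
```

Call:
step_arm(commands=[[[0.75, 0.6, 0], 0], [[0.75, 0.6, 0], 0], [[0.75, 0.6, 0], 0], [[0.75, 0.6, 0], 0], [[0.75, 0.6, 0], 0]])

```text
time_s: 1.15
eef_pos: [431.8, -267.2, 242.2]
ee_rot: [-0.171, -0.686, -0.171, 0.686]
force: [-0.3, -0.2, -0.4]
grip_width: 0.997
```

Call:
step_arm(commands=[[[0.75, 0.6, 0], 0], [[0.75, 0.6, 0], 0], [[0.75, 0.6, 0], 0], [[0.75, 0.6, 0], 0], [[0, 0, 0], 0]])

```text
time_s: 1.65
eef_pos: [552.9, -169.6, 241.5]
ee_rot: [0.172, 0.686, 0.172, -0.686]
force: [-0.0, -0.5, -0.0]
grip_width: 1.002
```

Call:
step_arm(commands=[[[0.87, 0.625, -0.5], 0], [[0.87, 0.625, -0.5], 0], [[0, 0, -0.5], 0], [[0, 0, -0.5], 0], [[0, 0, 0], 0]])

```text
time_s: 2.15
eef_pos: [619.0, -122.3, 159.3]
ee_rot: [-0.169, -0.684, -0.172, 0.688]
force: [-0.4, 0.4, 0.4]
grip_width: 1.001
```

Run:
```python
from rig import ctrl,capture
import cv2,pickle
from h import *
st=ctrl.sense();M=rot(st['ee_rot']);print(st['eef_pos'],np.degrees(np.arctan2(M[1,1],M[0,1])),st['joints'])
c=capture('wrist');pickle.dump(c,open('b_wrist.pkl','wb'));im=c['image'].copy()
for p in [[622.2,-119.4,72],[622.2,-119.4,24]]:
    u,v=proj(c,p);print(u,v);cv2.circle(im,(int(u),int(v)),3,(0,0,255),-1)
cv2.imwrite('pics/b_wrist.png',im)
```

```text
[ 618.95325584 -122.31756187  159.2725324 ] -62.080500405296405 [-3.80436711e-01  6.16599926e-01  1.25713289e+00 -1.65828249e-04
  1.27377869e+00  7.03112714e-01]
318.1148289936462 252.59039514148773
318.6226690442348 232.54733649769423
```

View pics/b_wrist.png

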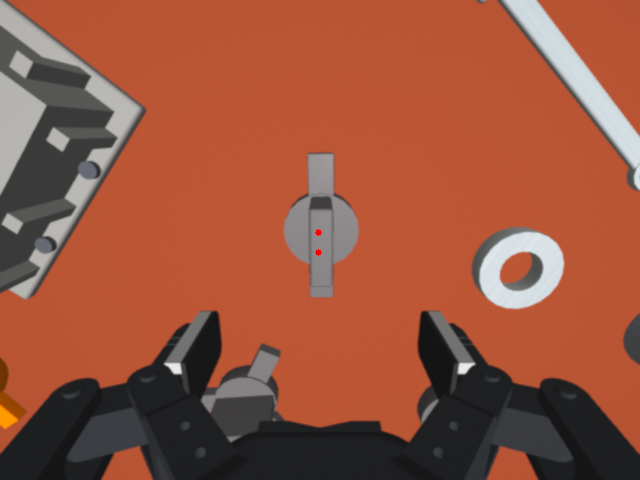

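Run:
```python
import pickle
from h import *
c=pickle.load(open('b_wrist.pkl','rb'))
im=c['image'][140:310,270:370]; cv2.imwrite('pics/z4.png',cv2.resize(im,None,fx=3.5,fy=3.5,interpolation=cv2.INTER_CUBIC))
print(onplane(c,321,209,72),onplane(c,321,286,72),(onplane(c,321,153,24)+onplane(c,321,297,24))/2)
```

```text
[ 649.47562191 -107.06559111   72.        ] [ 601.3354278  -132.71882969   72.        ] [ 625.02644293 -120.06346013   24.        ]
```

View pics/z4.png

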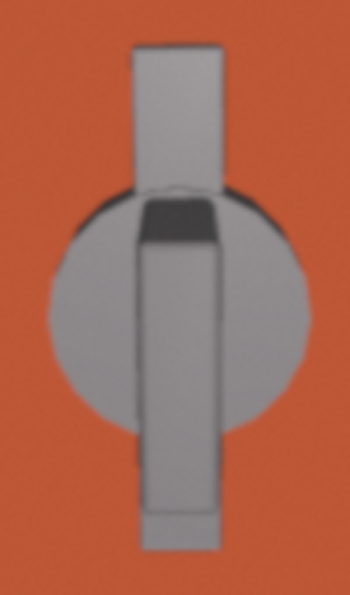

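Call:
step_arm(commands=[[[0.12, 0.06, -0.5], 0], [[0, 0, -0.6], 0], [[0, 0, -0.6], 0], [[0, 0, -0.5], 0], [[0, 0, 0], 0]])

```text
time_s: 2.7
eef_pos: [624.2, -120.3, 73.1]
ee_rot: [-0.17, -0.685, -0.171, 0.687]
force: [-0.4, -0.8, -0.1]
grip_width: 1.001
```

Call:
step_arm(commands=[[[0, 0, -0.3], 0], [[0, 0, -0.3], 0], [[0, 0, 0], 0], [[0, 0, 0], 0]])

```text
time_s: 3.1
eef_pos: [625.3, -120.1, 50.5]
ee_rot: [0.171, 0.686, 0.171, -0.686]
force: [0.4, 0.0, 0.8]
grip_width: 1.002
```

Call:
step_arm(commands=[[[0, 0, -0.08], 0], [[0, 0, 0], 0], [[0, 0, 0], 0], [[0, 0, 0], 0], [[0, 0, 0], 0]], gripper=1, force=60)

```text
time_s: 3.6
eef_pos: [625.3, -120.0, 47.3]
ee_rot: [0.171, 0.686, 0.171, -0.686]
force: [0.9, -0.1, -2.4]
grip_width: 0.181
```

Call:
step_arm(commands=[[[0, 0, 0], 0], [[0, 0, 0], 0], [[0, 0, 0], 0], [[0, 0, 0], 0]])

```text
time_s: 4.0
eef_pos: [625.3, -120.0, 47.3]
ee_rot: [0.171, 0.686, 0.171, -0.686]
force: [-0.2, 1.1, 2.7]
grip_width: 0.182
```

Call:
step_arm(commands=[[[0, 0, 0.5], 0], [[0, 0, 0.6], 0], [[0, 0, 0.7], 0], [[0, 0, 0.7], 0], [[0, 0, 0.6], 0]])

```text
time_s: 4.5
eef_pos: [624.9, -120.1, 171.8]
ee_rot: [-0.171, -0.686, -0.171, 0.686]
force: [0.9, -0.3, -3.0]
grip_width: 0.179
```

Call:
step_arm(commands=[[[-0.1, 0.6, 0.2], 0], [[-0.1, 0.6, 0], 0], [[-0.15, 0.65, 0], 0], [[-0.15, 0.65, 0], 0], [[-0.15, 0.65, 0], 0]])

```text
time_s: 5.0
eef_pos: [598.4, 6.9, 178.2]
ee_rot: [-0.17, -0.686, -0.171, 0.687]
force: [0.7, 0.4, -3.3]
grip_width: 0.178
```

Call:
step_arm(commands=[[[-0.15, 0.65, 0], 0], [[-0.15, 0.65, 0], 0], [[-0.15, 0.6, 0], 0], [[-0.15, 0.5, 0], 0], [[0, 0, 0], 0]])

```text
time_s: 5.5
eef_pos: [574.1, 104.1, 178.4]
ee_rot: [-0.171, -0.685, -0.172, 0.687]
force: [0.1, 0.3, -2.9]
grip_width: 0.181
```

```bash
cat > look.py <<'E'
import sys
from rig import ctrl,capture
import cv2,pickle
from h import *
t=sys.argv[1]
st=ctrl.sense();M=rot(st['ee_rot']);print(st['time_s'],st['eef_pos'],np.degrees(np.arctan2(M[1,1],M[0,1])),st['joints'][5],st['force'],st['wrist_torque'],st['grip_width'])
for n in sys.argv[2:]:
    c=capture(n);pickle.dump(c,open(f'{t}_{n}.pkl','wb'));cv2.imwrite(f'pics/{t}_{n}.png',c['image'])
E
python3 look.py c side wrist
```

```text
5.5 [574.09340511 104.08004209 178.36778733] -61.921023849142834 1.059085358044393 [ 0.13888379  0.3036272  -2.85289621] [-0.04503107 -0.01017098  0.01249909] 0.18055087191853014
```

View pics/c_side.png

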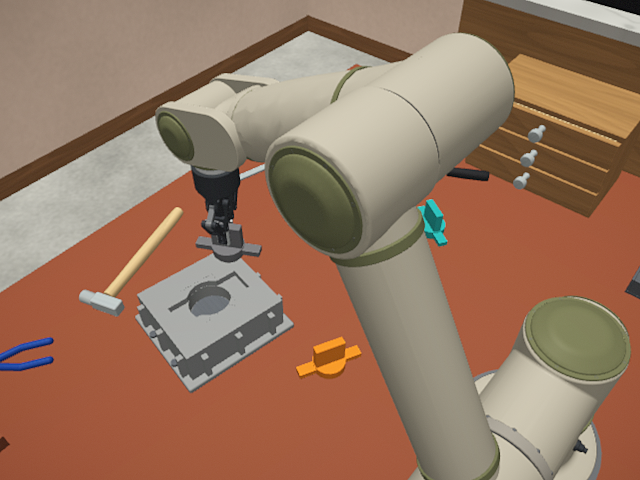

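View pics/c_wrist.png

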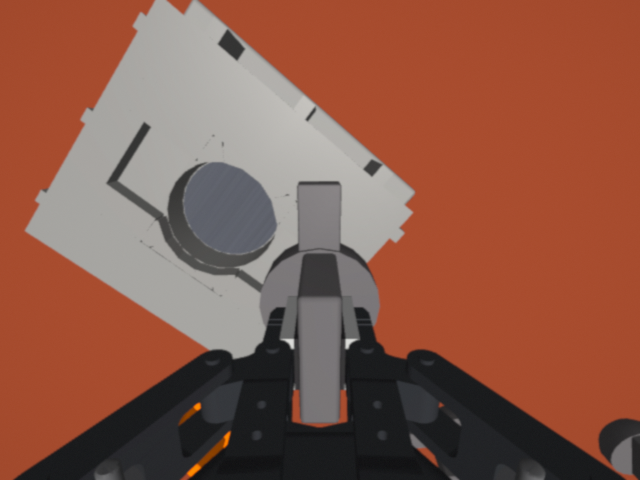

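Run:
```python
import pickle
from h import *
c=pickle.load(open('c_wrist.pkl','rb'))
e=onplane(c,320,183.5,155.1); a=np.radians(28.08)
print('ear',e,'axis',e[:2]-60*np.array([np.cos(a),np.sin(a)]))
cv2.imwrite('pics/z5.png',cv2.resize(c['image'][110:300,90:300],None,fx=3.5,fy=3.5,interpolation=cv2.INTER_CUBIC))
```

```text
ear [627.60782605 130.45374108 155.1       ] axis [574.67035246 102.21150515]
```

View pics/z5.png

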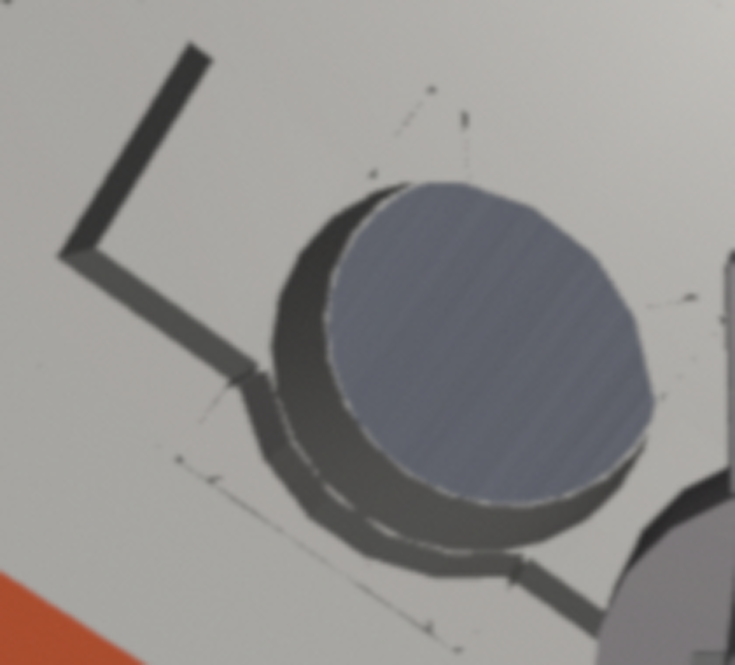

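Run:
```python
import pickle
from h import *
c=pickle.load(open('c_wrist.pkl','rb'))
P=lambda u,v: onplane(c,90+u/3.5-.35,110+v/3.5-.35,80)[:2]
A=P(58,256);B=P(190,42);C=P(242,380);D=P(516,585)
d=(D-A)/np.linalg.norm(D-A);n=np.array([d[1],-d[0]]); n*=np.sign(n@(B-A))
print(A,B,C,D,np.linalg.norm(B-A),np.linalg.norm(C-D),np.degrees(np.arctan2(-d[1],-d[0])))
print('from end',A+n*25+72*d,(C+D)/2+n*25)
```

```text
[551.86866424 250.73349937] [600.2130957  241.19793484] [545.34704623 211.71504263] [530.61917503 146.74897034] 49.275866749147774 66.61456852059568 78.45048601178883
from end [561.94700754 175.18598455] [562.47691185 174.22663916]
```

Call:
step_arm(commands=[[[-0.1, 0.6, 0], 0], [[-0.12, 0.6, 0], 0], [[-0.12, 0.575, 0], 0], [[0, 0, -0.3], 0], [[0, 0, 0], 0]])

```text
time_s: 6.1
eef_pos: [561.0, 172.1, 165.1]
ee_rot: [-0.171, -0.685, -0.171, 0.687]
force: [0.3, -0.1, -2.9]
grip_width: 0.178
```

```bash
python3 look.py d side wrist
```

```text
6.1 [561.01956036 172.11371585 165.10722486] -62.083575586942544 1.1820618052394445 [ 0.25473372 -0.06291437 -2.93620026] [-0.047912   -0.01288222 -0.03295445] 0.1775466671070963
```

View pics/d_side.png

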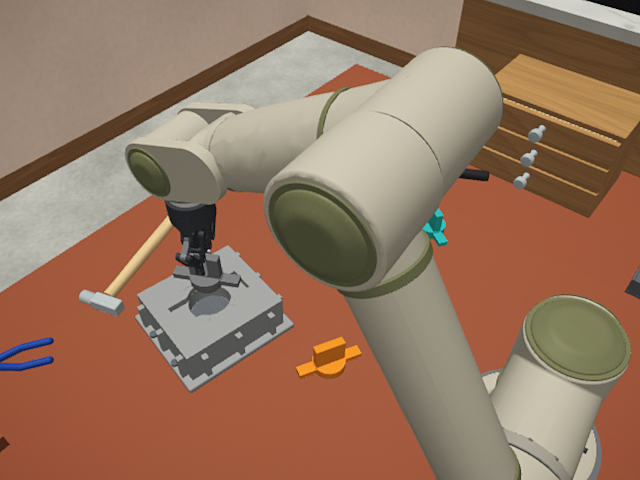

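View pics/d_wrist.png

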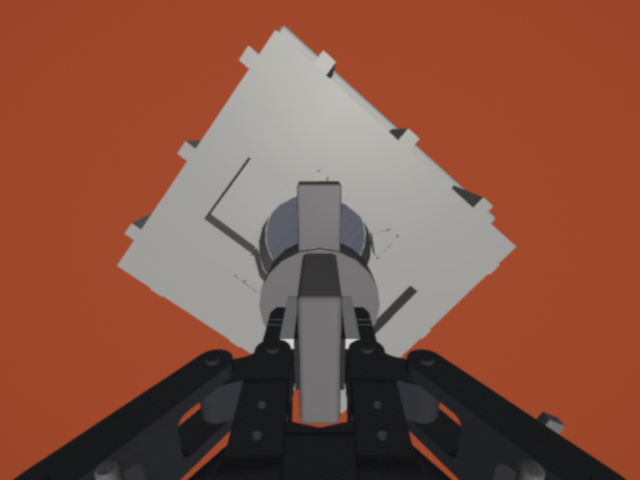

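Call:
step_arm(commands=[[[0, 0.03, -0.3], 0], [[0, 0, -0.3], 0], [[0, 0, -0.3], 0], [[0, 0, -0.2], 0], [[0, 0, 0], 0]])

```text
time_s: 6.7
eef_pos: [560.9, 174.0, 121.5]
ee_rot: [-0.17, -0.685, -0.171, 0.687]
force: [0.1, -0.1, -2.8]
grip_width: 0.176
```

Call:
step_arm(commands=[[[0, 0, -0.05], 0], [[0, 0, 0], 0], [[0, 0, 0], 0]])

```text
time_s: 7.0
eef_pos: [561.8, 174.2, 121.5]
ee_rot: [0.171, 0.686, 0.171, -0.686]
force: [-0.6, -0.8, -2.4]
grip_width: 0.178
```

Call:
step_arm(commands=[[[0, 0, -0.06], 0], [[0, 0, -0.06], 0], [[0, 0, 0], 0], [[0, 0, 0], 0]])

```text
time_s: 7.4
eef_pos: [561.6, 174.2, 116.3]
ee_rot: [-0.171, -0.686, -0.171, 0.686]
force: [-0.1, 0.9, -2.8]
grip_width: 0.181
```

Call:
step_arm(commands=[[[0, 0, -0.04], 0], [[0, 0, 0], 0], [[0, 0, 0], 0]])

```text
time_s: 7.7
eef_pos: [561.8, 174.2, 115.3]
ee_rot: [0.171, 0.687, 0.171, -0.686]
force: [-1.4, -0.4, 3.8]
grip_width: 0.182
```

Call:
step_arm(commands=[[[0, 0, 0], 0], [[0, 0, 0], 0], [[0, 0, 0], 0]])

```text
time_s: 8.0
eef_pos: [561.8, 174.2, 115.3]
ee_rot: [0.171, 0.687, 0.171, -0.686]
force: [-2.5, -0.6, 5.8]
grip_width: 0.182
```

```bash
python3 look.py e side wrist; python3 -c "
import cv2
a=cv2.imread('pics/e_side.png')[180:400,100:320];cv2.imwrite('pics/e2.png',cv2.resize(a,None,fx=2.7,fy=2.7,interpolation=2))"
```

```text
8.0 [561.80653171 174.19921418 115.28074957] -62.07085104663249 1.1849622331071892 [-2.46560204 -0.56180197  5.77010793] [-0.02648241  0.38144669  0.01074894] 0.18180518463043852
```

View pics/e2.png

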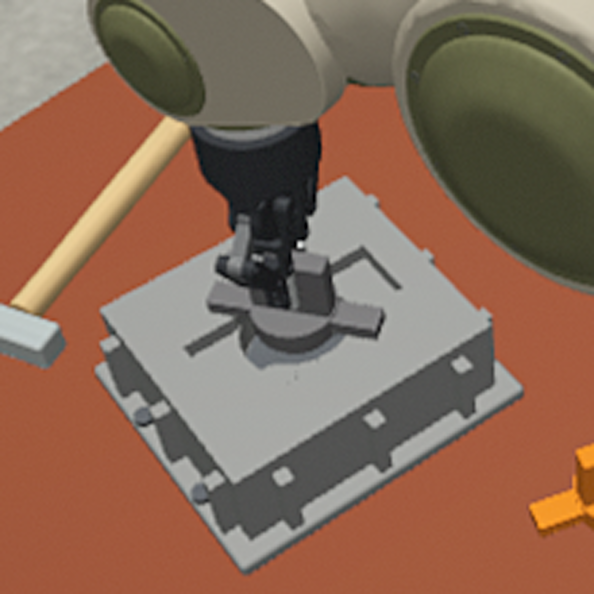

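View pics/e_wrist.png

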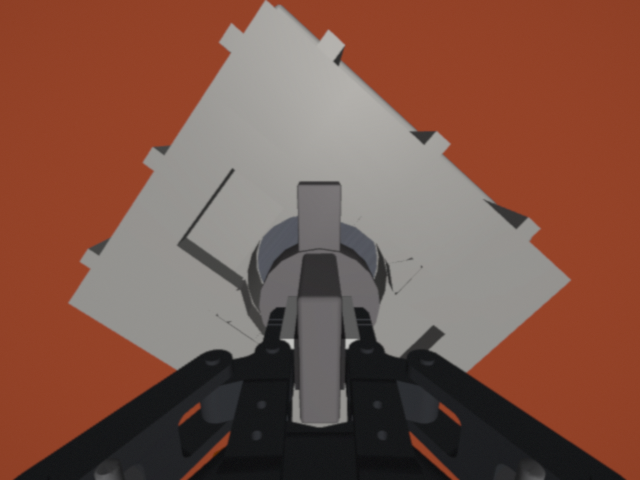

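Call:
step_arm(commands=[[[-0.02, 0, 0], 0.03], [[-0.02, 0, 0], 0.03], [[0, 0, 0], 0.03], [[0, 0, 0], 0.03], [[0, 0, 0], 0.03]])

```text
time_s: 8.6
eef_pos: [560.4, 174.3, 115.3]
ee_rot: [0.327, 0.627, 0.327, -0.626]
force: [-0.8, 1.1, 5.2]
grip_width: 0.178
```

Call:
step_arm(commands=[[[0, 0, 0], 0.035], [[0, 0, 0], 0.035], [[0, 0, 0], 0.03], [[0, 0, 0], 0.03], [[0, 0, 0], 0]])

```text
time_s: 9.1
eef_pos: [559.8, 174.1, 114.0]
ee_rot: [-0.447, -0.548, -0.447, 0.548]
force: [0.5, 0.6, -3.0]
grip_width: 0.178
```

```bash
python3 look.py f side wrist; python3 -c "
import cv2
a=cv2.imread('pics/f_side.png')[180:400,100:320];cv2.imwrite('pics/f2.png',cv2.resize(a,None,fx=2.7,fy=2.7,interpolation=2))"
```

```text
9.1 [559.77343441 174.10299569 114.04981194] -11.630506635280494 0.30481616948729434 [ 0.53570224  0.5973577  -3.00855792] [0.01111269 0.00712645 0.03920421] 0.17754350373451516
```

View pics/f2.png

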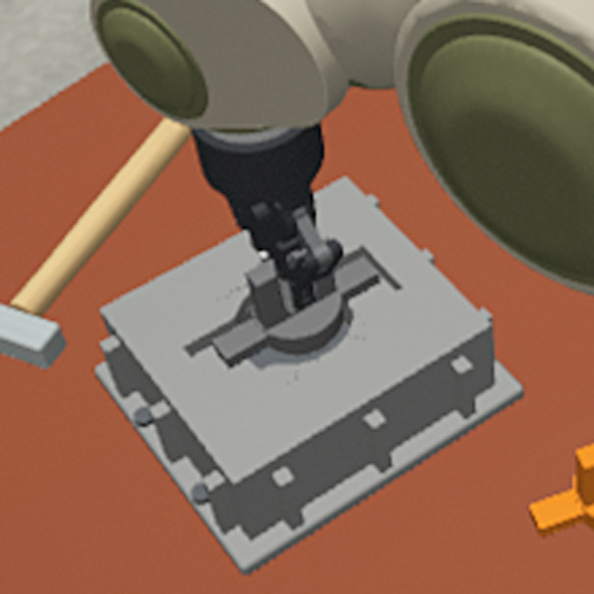

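View pics/f_wrist.png

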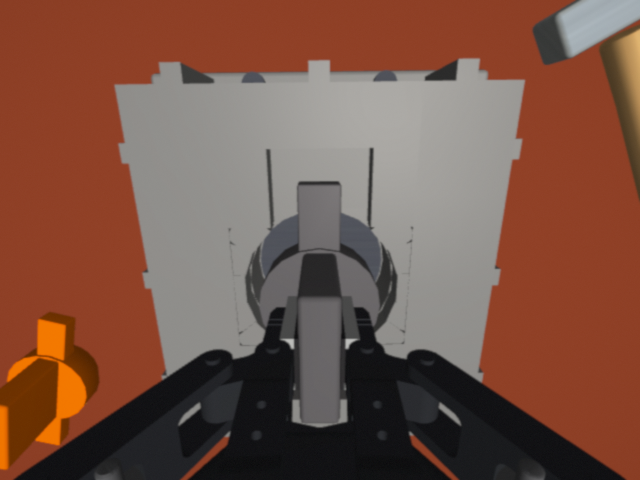

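The ears line up with the notches: the notch walls are at u≈269 and 373 and the ear at 298–341, so it is centred. Now I lower it home (14 mm down, to about z=101).

Call:
step_arm(commands=[[[0, 0, -0.1], 0], [[0, 0, -0.1], 0], [[0, 0, -0.08], 0], [[0, 0, 0], 0], [[0, 0, 0], 0]])

```text
time_s: 9.7
eef_pos: [560.0, 174.2, 103.4]
ee_rot: [-0.446, -0.548, -0.447, 0.548]
force: [1.0, -0.9, -3.8]
grip_width: 0.18
```

Call:
step_arm(commands=[[[0, 0, -0.03], 0], [[0, 0, 0], 0], [[0, 0, 0], 0]])

```text
time_s: 10.0
eef_pos: [560.0, 174.2, 102.3]
ee_rot: [0.447, 0.548, 0.447, -0.548]
force: [-0.5, 0.6, -3.8]
grip_width: 0.174
```

Call:
step_arm(commands=[[[0, 0, -0.03], 0], [[0, 0, 0], 0], [[0, 0, 0], 0]])

```text
time_s: 10.3
eef_pos: [560.1, 174.2, 101.3]
ee_rot: [0.447, 0.548, 0.446, -0.548]
force: [-0.3, -0.7, -0.0]
grip_width: 0.182
```

Call:
step_arm(commands=[[[0, 0, 0], 0], [[0, 0, 0], 0], [[0, 0, 0], 0], [[0, 0, 0], 0], [[0, 0, 0], 0]], gripper=-1)

```text
time_s: 10.8
eef_pos: [560.0, 174.1, 101.1]
ee_rot: [0.447, 0.548, 0.447, -0.548]
force: [0.3, 0.8, -0.4]
grip_width: 0.995
```

Call:
step_arm(commands=[[[0, 0, 0.3], 0], [[0, 0, 0.5], 0], [[0, 0, 0.6], 0], [[0, 0, 0.7], 0], [[0, 0, 0.7], 0]])

```text
time_s: 11.3
eef_pos: [559.9, 174.2, 215.2]
ee_rot: [0.447, 0.548, 0.446, -0.548]
force: [1.1, -0.3, 0.3]
grip_width: 1.0
```

Call:
step_arm(commands=[[[0, -0.7, 0.3], 0], [[0, -0.8, 0], 0], [[0, -0.8, 0], 0], [[0, -0.8, 0], 0], [[0, 0, 0], 0]])

```text
time_s: 11.8
eef_pos: [560.1, 47.1, 226.0]
ee_rot: [0.446, 0.549, 0.445, -0.549]
force: [0.1, 0.6, 0.2]
grip_width: 1.001
```

```bash
python3 look.py g side top wrist; python3 -c "
import cv2
a=cv2.imread('pics/g_side.png')[180:400,100:320];cv2.imwrite('pics/g2.png',cv2.resize(a,None,fx=2.7,fy=2.7,interpolation=2))"
```

```text
11.8 [560.14305242  47.05690789 226.04757868] -11.887037321959477 0.08339844340946667 [0.09380838 0.60394718 0.15033262] [ 0.0315275   0.03109668 -0.00704303] 1.0010300165982413
```

View pics/g2.png

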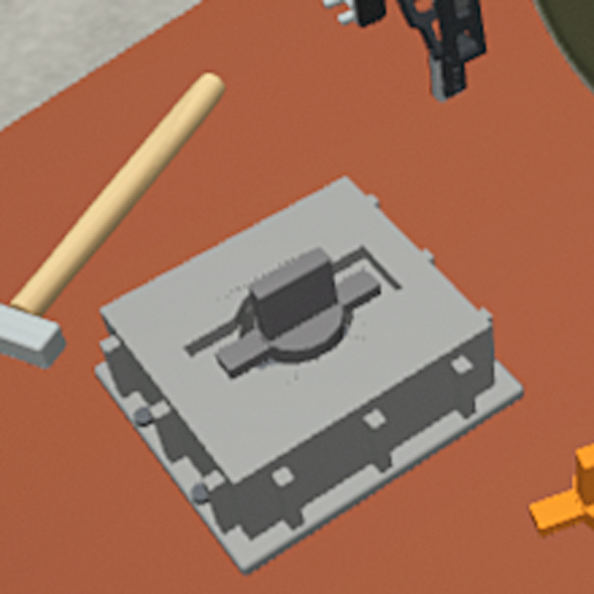

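View pics/g_top.png

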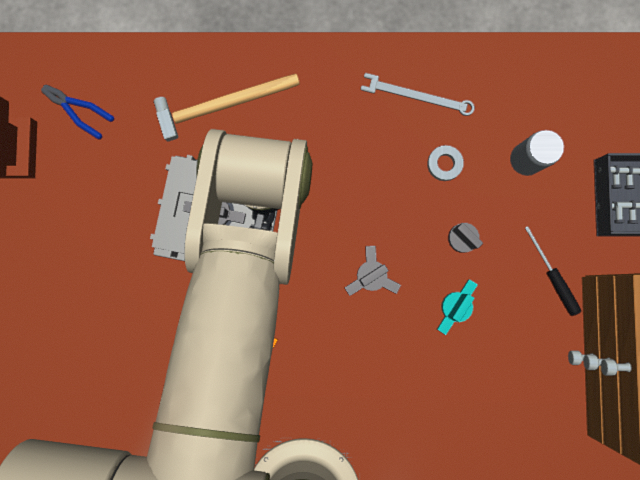

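View pics/g_wrist.png

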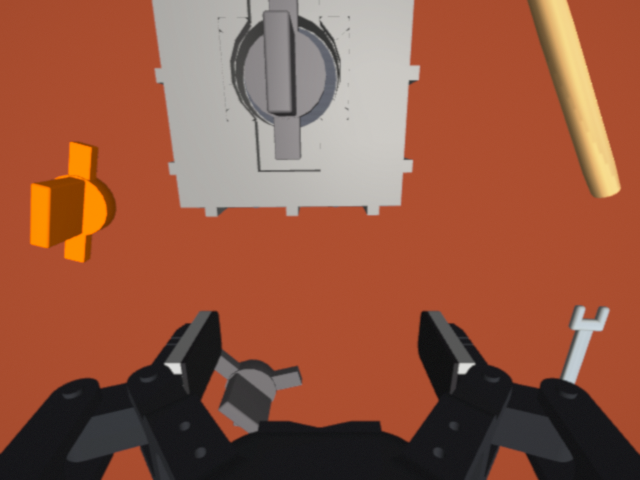

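Run:
```python
import pickle
from h import *
s=pickle.load(open('g_side.pkl','rb'))
a=np.radians(78.7);d=np.array([np.cos(a),np.sin(a)]);n=np.array([d[1],-d[0]])
f=lambda p:np.round((np.array(proj(s,p))-[100,180]+.5)*2.7,0)
for gz in (26,40):
  for t in (28,-28): print(gz,t,[f([*(np.array([560,174])+t*d+8*k*n),80+gz+20]) for k in(1,-1)])
  print('ear',[f([*(np.array([560,174])+60*d+10*k*n),80+gz-28]) for k in(1,-1)],[f([*(np.array([560,174])-60*d+10*k*n),80+gz-28]) for k in(1,-1)])
```

```text
26 28 [array([242., 287.]), array([255., 301.])]
26 -28 [array([315., 246.]), array([328., 260.])]
ear [array([210., 354.]), array([225., 373.])] [array([361., 268.]), array([377., 285.])]
40 28 [array([239., 273.]), array([252., 287.])]
40 -28 [array([313., 232.]), array([326., 246.])]
ear [array([207., 341.]), array([222., 360.])] [array([359., 255.]), array([375., 272.])]
```

The rib-top corners in the side view, at about (245,288), (258,303) and (335,260), match the predicted positions for 26 mm (fully home) and not for 40 mm. The other two caps have not moved, so I'm handing in.

```bash
python3 -c "
from rig import ticket
print(ticket.finish_job())"
```

```text
the job is handed in; nothing more can be done
None
```

The two-eared cap now sits fully home in the bore, ears in the notches, and I handed the job in about 12 s into the 46 s allowed. No verdict was reported.

- **Seating on the face:** I gripped the grey two-eared cap by its rib and lowered it into the bore with its ears about 50° off the notches. They touched the top face with the grip point about 40 mm above it. I held it there for more than 0.3 s.
- **Turning home:** I turned it about 50° in the bore, lowered it 14 mm until it touched the notch floors, then released and backed off.

**Last checks:**
- **Cap height:** in the side view the rib corners match the prediction for 26 mm (fully home) to within about 2–3 camera pixels. They do not match 40 mm.
- **Alignment and centring:** the ears lie along the notches, and the cap is within a few mm of the bore centre.
- **Other caps:** in the top view the earless and three-eared caps look unmoved.
- **Contact:** the gripper is clear and touching nothing, with force readings near zero.

The top and wrist cameras disagreed by 2–3 mm on where the cap and the bore were. I used values between the two, which is well inside the bore's 10 mm of radial clearance. At the end the arm hid most of the cover from the top camera, so the final seating was checked only in the side and wrist views.

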